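# Rack the hardness reference plates and close the retaining bar

## Robot

A 7-joint arm with a two-finger parallel gripper is mounted at the origin on the work surface. World frame = base frame: x ahead of the robot, y to its left, z up, the work surface at z = 0. Lengths are in mm, angles in rad, forces in N, time in s.
With the tool pointing down it reaches from about 400 to 925 mm from the base axis. Payload 4.1 kg.
Tool frame: the origin (TCP) lies midway between the tips of the shut fingers; the grasp point (between the pads) lies 19 mm behind it; z points along the fingers, y is the line along which they close (so a half turn about z gives the same grasp; the last joint's range is limited). The gripper opens to 85 mm and grips with 20 to 120 N. Pads are 22 mm wide; open, the fingers measure 114 mm over their backs; the gripper's body (76 mm by 85 mm) begins 54 mm behind the grasp point. The pads swing forward as they close: fully open they stand 13 mm farther back than shut.
Start: joints at [-1.323, 0.398, 0.045, 1.537, -0.019, 1.207, -0.051], TCP at [220.909, 611.345, 231.347] pointing down, gripper open.
Joint ranges: [-2.82, 2.82], [-0.49, 2.23], [-1.37, 1.46], [0, 2.46], [-1.36, 4.5], [0.23, 2], [-2.94, 2.94]. Speed limits (rad/s): [2.57, 2.57, 3.14, 3.14, 3.14, 3.14, 3.14].

## Interface

Orientations are given as a rotation vector (axis times angle).
In Python, from plant import robot gives the robot as it stands. The module is installed in compiled form; this text tells all that it offers.
- The arm moves only by the shell command python3 -m crank 'ROWS' [FORCE]. ROWS is a JSON object of lists of equal length, an entry for each row: "slide": the shift along the tool's x, y, z normalised to -1 to 1, where 1 is 0.1 m, a list of three; "roll": the turn about the tool's z normalised to -1 to 1, where 1 is 0.5 rad; "jaw": the opening, from 0 (shut) to 1 (fully open). In form: {"slide": [[tx, ty, tz], ...], "roll": [roll, ...], "jaw": [jaw, ...]}. A call has 1 to 5 rows; each row shifts and turns the commanded pose from where the row before left it, along the tool's axes as they then stand; what a row does not reach is not made up. A row lasts 1/8 s, in which the tool goes at most 62.5 mm and 10.7 degrees, less where a joint would pass 70% of its speed; a pose out of reach is approached as far as the arm can. A call with a number of a shift or a turn outside -1 to 1 is refused whole. A call with a gripper value outside its range is refused whole. The fingers move at their own pace and stop on an object; FORCE is the grip in N (left out, the last holds). Time passes only in rows, so rows that do not move let the fingers close. It gives the time, the measured TCP pose, the force, the opening and the grip force at its end, in the units of the state.
- robot.state(): the state, without advancing time (a new reading comes with each control period).
- robot.capture(name): name is "side" or "top" or "wrist"; returns the picture (420x560x3 uint8, red, green, blue); there is no depth.
- robot.calibration(name): a dict with "vfov" (degrees; the focal length in pixels is half the picture's height over the tangent of half this angle, whatever the lens; pixels are square), "cx", "cy" (the principal point, pixels), "rvec" (rotation vector, rad) and "tvec" (3), from world to camera coordinates, as OpenCV has them. Camera axes: x right, y down, z forward; pixel columns grow to the right and rows downward; lengths in mm; the calibration is good to about 2 mm. A picture is of the moment at which its call begins: read the wrist's pose just before it. calibration takes no time and is no camera call; for the wrist camera it gives the pose at the moment of the call.
- robot.job_done(): hands the job in; it is judged then, once.
Trained networks look in the newest picture that a camera, given by its name, has taken for a name from the list of things; names that differ only in an ending like _2 or _b are one class to them, and where a whole thing is asked for, a point or a joint stands for the part that bears it (a point fixed in the world has none). Each returns a list of dicts, best first, with "confidence" (0 to 1); they miss things now and then, are a little off and sometimes report something else, mostly with a low value. They report only what shows in the picture. A call takes as long as a camera call. They do not tell look-alikes from the thing itself.
- robot.look_for(query, camera): "location" ([row, column] in pixels, amid what is visible of it).
- robot.landmark_of(query, camera): "location" ([row, column] in pixels: a listed point, or the origin of a listed thing).
The state is a dict: "t": time; "joint_pos": joint angles; "joint_vel": joint speeds; "effort": joint torques, N m; "position": TCP position; "orientation": TCP orientation; "contact_force": force on the tool from outside, world axes, zero at the start; "torque": the same for the moment, N m; "opening": finger opening in mm; "gripper_force": force on a finger pad.
Only numpy, scipy, OpenCV 4.12 (cv2) and the standard library are available. Lean on these libraries where they do the work, as an engineer would, in place of code of your own. Each camera call takes 0.05 s, during which the arm holds its last target. There are 200 camera calls.

## Task

Put the two steel reference plates away: take each off its sloping rest and stand it upright on edge, fully down, in the rack slot that fits it, the thick plate in the wide slot and the thin plate in the narrow one. Then swing the rack's retaining bar closed over them until its end is fully home in the catch. Leave the other things on the bench where they are.

Things in the scene. Friction and masses are not known exactly. Their poses are not given: they have to be found in the camera images.
- plate_thick: thick steel reference plate, square, 70 x 70 mm, 16 mm thick; origin at its centre; x = through the thickness, y = sideways, z = towards its upper edge. Starts leaning 30 degrees, upper edge towards the robot, on a grey sloping rest that bears on its back: along the middle 26 mm up the plate, at its two side edges (outer 8 mm) 56 mm up; above that both faces are free
- plate_thin: thin steel reference plate, square, 70 x 70 mm, 8 mm thick; origin at its centre; x = through the thickness, y = sideways, z = towards its upper edge. Starts leaning 30 degrees, upper edge towards the robot, on a grey sloping rest that bears on its back: along the middle 26 mm up the plate, at its two side edges (outer 8 mm) 56 mm up; above that both faces are free
- rack: fixed grey rack, 214 (x) x 104 (y) mm, origin under its centre on the bench. Two slots along y: wide at x = -33, narrow at x = +33 mm. Floors 12 mm up, round-topped ridges beside each slot 40 mm up, solid land between, end rails 42 mm from the middle. A seated plate's top is 82 mm up. A 12 mm hinge post stands at x = -97, a C-shaped catch (open to -y, 104 mm high) at x = +97 mm
- slot_wide (a point): centre of the floor of the wide slot (20.5 mm wide along x, for the thick plate); axes as the rack's
- slot_narrow (a point): centre of the floor of the narrow slot (12.5 mm wide along x, for the thin plate); axes as the rack's
- bar (a joint): swing of the steel retaining bar about its upright hinge, in rad: 0 = closed, over the middles of both slots with its end home in the catch; grows as it swings open, clockwise seen from above (to the rack's -y side); stays where it is left
- bar_hinge (a point): point on the bar's vertical hinge axis, at the middle of the bar's thickness, 92 mm above the bench. The bar is 203 mm long, 12 wide, and spans heights 87 to 97 mm, so it only passes over plates that are fully down
- bar_knob (a point): centre of the top of the white round knob on the bar, 14 mm diameter, standing 22 mm above the bar (97 to 119 mm above the bench), 140 mm from the hinge axis
- mouse: bystander: black computer mouse, about 85 x 60 x 34 mm, origin on its underside
- puck_a: bystander: grey resin specimen puck, 30 diameter x 18 mm, on its flat end near the rack, origin on its underside
- puck_b: bystander: grey resin specimen puck, 30 diameter x 18 mm, on its flat end farther out, origin on its underside
- eyepiece: bystander: brass-coloured eyepiece standing upright, 38 diameter x 58 mm, origin on its underside
- bottle: bystander: white bottle with black cap, 48 diameter x 110 mm, origin on its underside
- screwdriver: bystander: small screwdriver lying flat, 160 mm long
- tray: bystander: white divided tray, 100 x 130 x 30 mm, origin on its underside
There are look-alikes about, which are no part of the job. What is shaped like the plate_thin but black is not meant.

How it is judged (in metres and radians):
On the way, in this order (a step that is already met when the one before it is completed fails the run):
1. both plates stand fully down in their own slots (x of plate_thick in the frame of slot_wide between -0.006 and 0.006 m and y of plate_thick in the frame of slot_wide between -0.012 and 0.012 m and z of plate_thick in the frame of slot_wide between 0.031 and 0.039 m and angle between the x axis of each of plate_thick, plate_thin and the x axis of rack, either way round below 0.22 rad and x of plate_thin in the frame of slot_narrow between -0.006 and 0.006 m and y of plate_thin in the frame of slot_narrow between -0.012 and 0.012 m and z of plate_thin in the frame of slot_narrow between 0.031 and 0.039 m), for 0.2 s.
2. the retaining bar is swung home into its catch (value of joint bar below 0.06 rad), for 0.2 s.
At the end, for the whole second after the job is handed in: The thick plate stands in the wide slot and the thin plate in the narrow slot, each fully down (centre 31 to 39 mm above the slot floor), within 6 mm of the slot's middle across and 12 mm along it, square to the slot within 0.22 rad, at rest; the bar is within 0.06 rad of closed (all of step 1 and linear speed of each of plate_thick, plate_thin below 0.02 m/s and value of joint bar below 0.06 rad); the robot touches nothing.
It fails at once if a bystander was moved by more than 30 mm (distance of any of mouse, puck_a, puck_b, eyepiece, bottle, screwdriver, tray from where it was at the start of the episode above 0.03 m).
It also fails if it takes over 72 s, if anything falls off the work surface, if the arm or the gripper's body presses on something with over 40 N, if the wrist force passes 120 N, or if a joint passes its speed limit or range.

## Working session

There is one attempt and no reset: what is moved stays moved. The work goes in short steps, Python scripts to look and compute and a shell command to move; the robot and the scene stay as the last step left them, time stands still between calls to the robot, and variables do not carry over. Pictures are saved under pics/ and viewed, at most 10 in all, crops included, and the job is handed in when it is done.

```bash
mkdir -p pics
cat > h.py <<'E'
import numpy as np, cv2
from plant import robot
def cal(n):
    c=robot.calibration(n); R=cv2.Rodrigues(np.array(c['rvec'],float))[0]; t=np.array(c['tvec'],float).ravel()
    f=210/np.tan(np.radians(c['vfov'])/2); return R,t,f,c['cx'],c['cy']
def ray(C,rc):
    R,t,f,cx,cy=C; d=R.T@np.array([(rc[1]-cx)/f,(rc[0]-cy)/f,1]); return -R.T@t,d/np.linalg.norm(d)
def atz(C,rc,z):
    o,d=ray(C,rc); return o+d*(z-o[2])/d[2]
def tri(L):
    A=0;b=0
    for C,rc in L:
        o,d=ray(C,rc);P=np.eye(3)-np.outer(d,d);A=A+P;b=b+P@o
    return np.linalg.solve(A,b)
def proj(C,p):
    R,t,f,cx,cy=C;q=R@np.array(p,float)+t;return np.array([cy+f*q[1]/q[2],cx+f*q[0]/q[2]])
def snap(n,fn=None):
    C=cal(n);im=robot.capture(n)
    if fn: cv2.imwrite('pics/'+fn,im[:,:,::-1])
    return C,im
E
python3 - <<'E'
from h import *
s=robot.state();print(s['position'],s['orientation'],s['opening'],s['t'])
for n in('top','side','wrist'):
    C,_=snap(n,n+'0.png');print(n,-C[0].T@C[1],C[2],C[0][2])
    for q in('plate_thick','plate_thin','rack','slot_wide','slot_narrow','bar_hinge','bar_knob') if n!='wrist' else ():
        print(n,q,[(np.round(d['location']).tolist(),round(d['confidence'],2)) for d in robot.landmark_of(q,n)[:4]])
E
```

```text
[220.69905241 610.70042657 230.24677714] [-0.54189162 -3.09431341  0.00311689] 85.38766125565715 0.0
top [ 453.90169249  -54.62923867 1000.94608664] 413.67700375119404 [ 0.14578889 -0.01466246 -0.98920706]
top plate_thick [([228.0, 364.0], 0.8)]
top plate_thin [([315.0, 349.0], 0.96), ([280.0, 258.0], 0.88), ([271.0, 315.0], 0.64), ([211.0, 302.0], 0.57)]
top rack [([230.0, 152.0], 0.62), ([213.0, 147.0], 0.61)]
top slot_wide [([240.0, 152.0], 0.86)]
top slot_narrow [([211.0, 148.0], 0.73)]
top bar_hinge [([269.0, 144.0], 0.86), ([308.0, 428.0], 0.56), ([239.0, 151.0], 0.16)]
top bar_knob [([241.0, 201.0], 0.63)]
side [555.63718253 716.96542991 752.15353366] 467.6167191951665 [ 0.00745045 -0.76535434 -0.64356602]
side plate_thick [([166.0, 276.0], 0.77), ([347.0, 262.0], 0.16)]
side plate_thin [([248.0, 334.0], 0.83), ([187.0, 357.0], 0.81), ([200.0, 262.0], 0.79), ([206.0, 318.0], 0.77)]
side rack [([349.0, 278.0], 0.79)]
side slot_wide [([343.0, 298.0], 0.96)]
side slot_narrow [([375.0, 167.0], 0.58), ([345.0, 260.0], 0.55), ([258.0, 255.0], 0.47)]
side bar_hinge [([313.0, 334.0], 0.77)]
side bar_knob [([249.0, 299.0], 0.84), ([200.0, 264.0], 0.71)]
wrist [155.70944838 633.75376953 373.33595325] 316.77333313624166 [ 0.25353225 -0.09173177 -0.96296764]
```

View pics/top0.png

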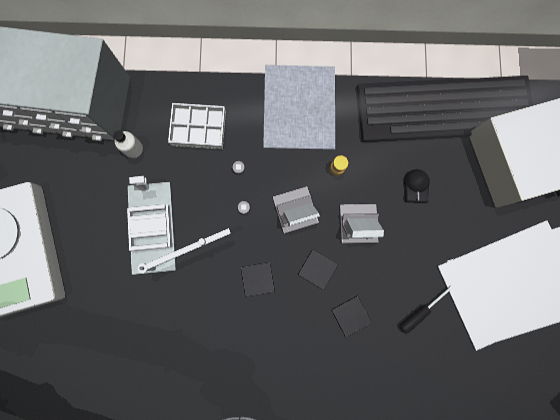

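View pics/side0.png

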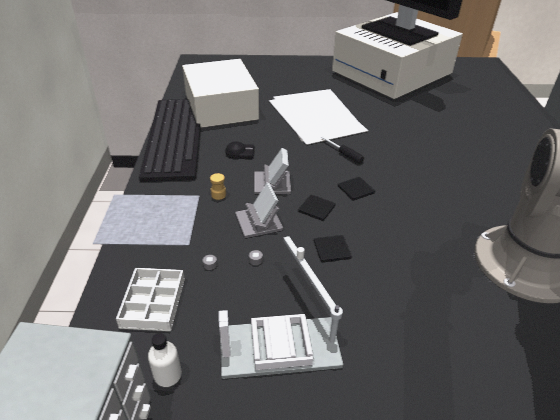

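Run:
```python
from h import *
T=cal('top');S=cal('side')
for n,a,b in(('thick',(228,364),(166,276)),('thin',(211,302),(200,262)),('wide',(240,152),(343,298)),('narrow',(211,148),(345,260)),('hinge',(269,144),(313,334)),('knob',(241,201),(249,299))):
    p=tri([(T,a),(S,b)]);print(n,p.round(1),proj(T,p).round(1),proj(S,p).round(1))
for n,rc in (('blk1',(280,258)),('blk2',(270,318)),('blk3',(315,350)),('pa',(207,243)),('pb',(167,238))): print(n,atz(T,rc,10).round())
a=cv2.imread('pics/top0.png')[170:260,265:395];b=cv2.imread('pics/side0.png')[135:245,225:315]
c=cv2.imread('pics/top0.png')[165:285,115:245]
f=lambda i,h:cv2.resize(i,None,fx=h/i.shape[0],fy=h/i.shape[0],interpolation=cv2.INTER_CUBIC)
o=np.zeros((600,800,3),np.uint8)
for im,y,x in((f(a,290),0,0),(f(b,290),0,430),(f(c,300),300,0),(f(cv2.imread('pics/side0.png')[225:385,205:355],300),300,430)): 
    h,w=im.shape[:2];w=min(w,800-x);o[y:y+h,x:x+w]=im[:,:w]
cv2.imwrite('pics/crop1.png',o)
```

```text
thick [ 548.2 -277.9   55.8] [226.9 364.1] [166.2 277. ]
thin [ 582.6 -134.4   59. ] [210.8 302. ] [200.  262.2]
wide [510.1 219.   10. ] [241.1 151.8] [342.8 296.5]
narrow [578.9 230.   18.3] [211.9 147.9] [344.8 258.8]
hinge [446.5 210.5  88.3] [268.3 144.1] [313.1 334.8]
knob [506.   85.  118.6] [241. 201.] [249. 299.]
blk1 [423. -36.  10.]
blk2 [ 448. -177.   10.]
blk3 [ 345. -252.   10.]
pa [596.   4.  10.]
pb [695.  19.  10.]
```

View pics/crop1.png

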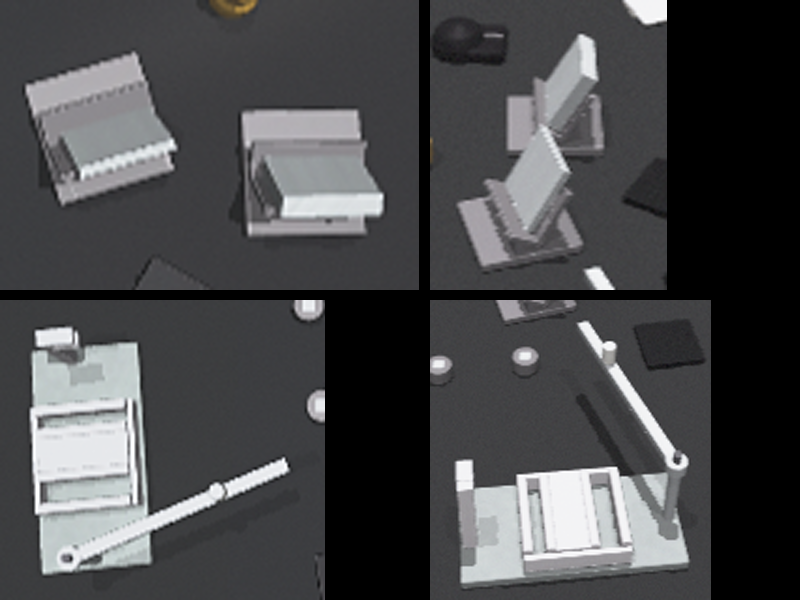

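Run:
```python
from h import *
T=cal('top')
def yaw(v): return np.degrees(np.arctan2(v[1],v[0])).round(1)
def g(n,pts,z,s,o):
    P=[atz(T,(o[0]+y/s,o[1]+x/s),z) for x,y in pts]
    print(n,[p.round()[:2].tolist() for p in P],'centre',np.mean(P,0).round(1)[:2]); 
    print(' edge01',yaw(P[0]-P[1]),'32',yaw(P[3]-P[2]),'12',yaw(P[1]-P[2]),'03',yaw(P[0]-P[3]))
g('thick',[(243,112),(360,110),(365,235),(243,235)],5,3.22,(170,265))
g('thin',[(27,85),(135,53),(172,172),(62,204)],5,3.22,(170,265))
g('rack',[(32,45),(136,42),(150,265),(42,273)],6,2.5,(165,115))
h=atz(T,(165+258/2.5,115+69/2.5),97);e=atz(T,(165+165/2.5,115+287/2.5),97);print(h,e,np.linalg.norm(e-h))
```

```text
thick [[606.0, -233.0], [610.0, -322.0], [515.0, -324.0], [513.0, -232.0]] centre [ 561.  -277.7]
 edge01 92.0 32 90.9 12 1.1 03 -0.5
thin [[624.0, -69.0], [650.0, -151.0], [560.0, -179.0], [534.0, -96.0]] centre [ 592.2 -123.7]
 edge01 107.8 32 107.2 12 17.3 03 17.1
rack [[651.0, 286.0], [656.0, 186.0], [441.0, 161.0], [432.0, 263.0]] centre [544.7 224. ]
 edge01 92.8 32 95.1 12 6.5 03 6.2
[446.82834851 211.2501663   97.        ] [530.04910427  26.59251939  97.        ] 202.54416987106484
```

```bash
python3 -m crank '{"slide":[[0.2,-0.6,0],[0.2,-0.6,0],[0.2,-0.6,0],[0.2,-0.6,0],[0.2,-0.6,0]],"roll":[0.35,0.35,0.35,0.35,0.35],"jaw":[1,1,1,1,1]}' 40
```

```text
t: 1.48
position: [-25.6, 454.8, 231.8]
orientation: [-1.759, -2.602, -0.001]
contact_force: [-0.0, 0.6, -1.0]
opening: 85.7
gripper_force: 0.0
```

```bash
cat >> h.py <<'E'
def go(x,y,z,yaw=None,s=None):
    s=s or robot.state();R=cv2.Rodrigues(np.array(s['orientation'],float))[0];p=np.array(s['position'])
    cur=np.degrees(np.arctan2(R[1,1],R[0,1]));d=R.T@(np.array([x,y,z])-p)/100
    r=0 if yaw is None else -np.radians((yaw-cur+90)%180-90)/.5
    print('pos',p.round(1),'yaw',round(cur,2),'tilt',R[:,2].round(3),'slide',d.round(3),'rows>=',np.ceil(np.linalg.norm(d)/.6),'roll',round(r,3))
E
python3 - <<'E'
from h import *
go(400,350,230,17.2)
s=robot.state(); s2=dict(s);s2['position']=np.array([400,350,230]);go(560,-150,230,17.2,s2)
E
```

```text
pos [-25.6 454.8 231.8] yaw 21.88 tilt [-0.     0.001 -1.   ] slide [-2.559  3.558  0.016] rows>= 8.0 roll 0.163
pos [400 350 230] yaw 21.88 tilt [-0.     0.001 -1.   ] slide [-5.236 -0.379 -0.006] rows>= 9.0 roll 0.163
```

```bash
python3 -m crank '{"slide":[[-0.32,0.44,0],[-0.32,0.44,0],[-0.32,0.44,0],[-0.32,0.44,0],[-0.32,0.44,0]],"roll":[0,0,0,0,0],"jaw":[1,1,1,1,1]}' >/dev/null; python3 -m crank '{"slide":[[-0.32,0.44,0],[-0.32,0.44,0],[-0.32,0.44,0],[-0.5,0,0],[-0.5,0,0]],"roll":[0,0,0,0,0],"jaw":[1,1,1,1,1]}'
python3 -m crank '{"slide":[[-0.5,0,0],[-0.5,0,0],[-0.5,0,0],[-0.5,0,0],[-0.5,0,0]],"roll":[0,0,0,0,0],"jaw":[1,1,1,1,1]}'
python3 - <<'E'
from h import *
go(560,-150,230,17.2)
E
```

```text
t: 2.72
position: [437.3, 258.0, 231.2]
orientation: [1.752, 2.607, -0.0]
contact_force: [0.7, -1.2, 0.6]
opening: 85.5
gripper_force: 0.0
t: 3.35
position: [531.3, 26.6, 231.6]
orientation: [1.752, 2.608, 0.001]
contact_force: [0.7, 1.0, -1.0]
opening: 85.5
gripper_force: 0.0
pos [531.3  26.6 231.6] yaw 22.23 tilt [ 0.001  0.001 -1.   ] slide [-1.744 -0.402  0.015] rows>= 3.0 roll 0.176
```

```bash
python3 -m crank '{"slide":[[-0.5,-0.13,0],[-0.5,-0.13,0],[-0.5,-0.13,0],[-0.5,0,0],[0,0,0]],"roll":[0,0,0,0.17,0],"jaw":[1,1,1,1,1]}'
python3 - <<'E'
from h import *
go(560,-190,230,17.2)
C,im=snap('wrist','w1.png');print(-C[0].T@C[1])
for q in('plate_thick','plate_thin'): print(q,[(np.round(d['location'],1).tolist(),round(d['confidence'],2),atz(C,d['location'],57).round(1)) for d in robot.landmark_of(q,'wrist')[:3]])
E
```

```text
t: 3.98
position: [570.0, -177.1, 231.5]
orientation: [1.869, 2.522, -0.004]
contact_force: [-0.7, 0.0, 0.7]
opening: 85.1
gripper_force: 0.0
pos [ 570.  -177.1  231.5] yaw 16.92 tilt [ 0.    -0.004 -1.   ] slide [-0.094 -0.133  0.015] rows>= 1.0 roll -0.01
[ 549.18995081 -111.96183516  373.23912307]
plate_thick [([269.4, 237.0], 0.57, array([ 549.5, -276.7,   57. ]))]
plate_thin [([190.4, 78.3], 0.94, array([ 371.9, -238.3,   57. ])), ([151.6, 182.3], 0.92, array([ 465.2, -168.9,   57. ])), ([9.7, 188.9], 0.65, array([444.8, -46.2,  57. ]))]
```

View pics/w1.png

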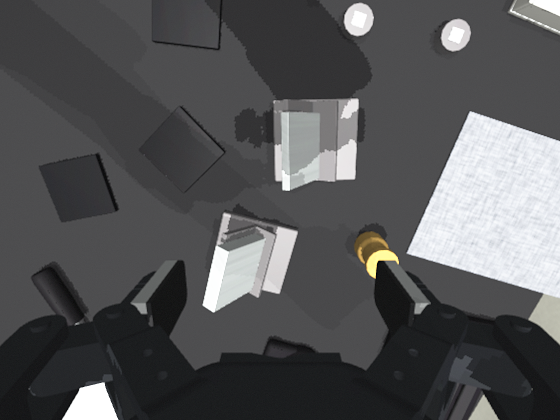

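Run:
```python
import cv2
i=cv2.imread('pics/w1.png')[90:320,195:365];cv2.imwrite('pics/c2.png',cv2.resize(i[0:110,70:170],None,fx=6,fy=5.4,interpolation=cv2.INTER_CUBIC))
cv2.imwrite('pics/c3.png',cv2.resize(i[110:230,0:110],None,fx=5,fy=5,interpolation=cv2.INTER_CUBIC))
```

```text
(no output)
```

View pics/c2.png

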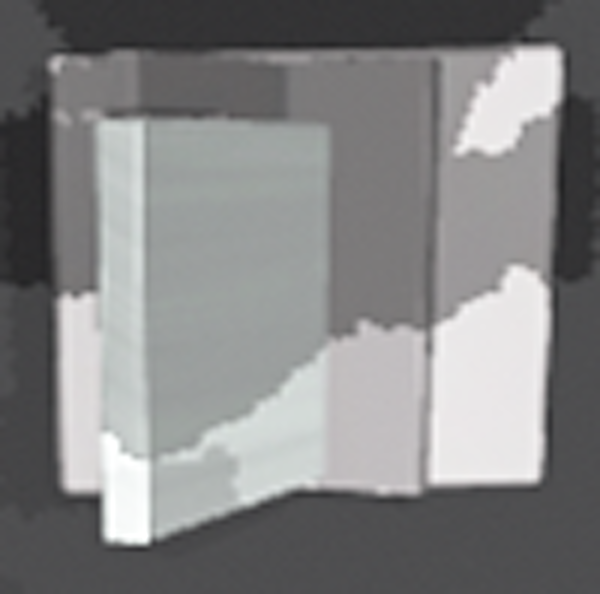

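View pics/c3.png

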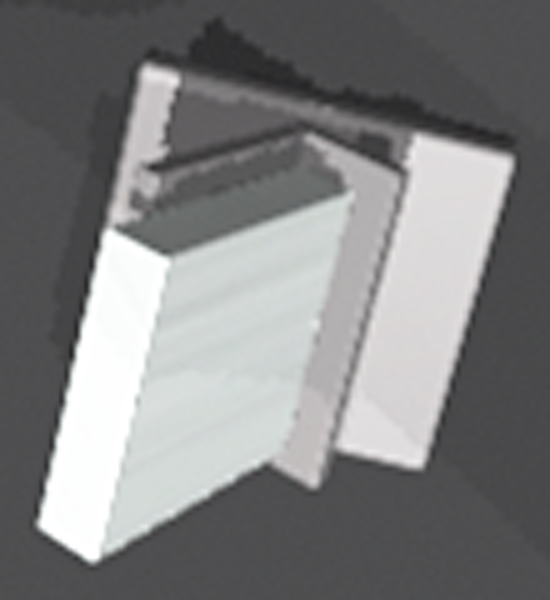

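Run:
```python
from h import *
from scipy.optimize import least_squares
C=cal('wrist')
def fit(pts,th,x0,y0):
    a=np.radians(30)
    obj=[(-th/2,1,35),(-th/2,-1,35),(th/2,1,35),(th/2,-1,35),(th/2,1,-35),(th/2,-1,-35)]
    def W(p):
        c,s=np.cos(p[3]),np.sin(p[3]); n=np.array([c*np.cos(a),s*np.cos(a),np.sin(a)]);u=np.array([-c*np.sin(a),-s*np.sin(a),np.cos(a)]);v=np.array([-s,c,0])
        return [p[:3]+n*o[0]+v*35*o[1]+u*o[2] for o in obj]
    f=lambda p:np.ravel([proj(C,w)-np.array(q) for w,q in zip(W(p),pts)])
    r=least_squares(f,x0+[y0]);print(r.x[:3].round(1),np.degrees(r.x[3]).round(2),'rms px',np.sqrt(np.mean(r.fun**2)).round(2));w=W(r.x);print(' top back z',w[0][2].round(1),'topback xy',((w[0]+w[1])/2).round(1),'front',((w[2]+w[3])/2).round(1))
fit([(90+y/5.4,265+x/6) for x,y in[(97,120),(105,542),(148,118),(150,543),(330,123),(325,485)]],8,[583,-134,57],.3)
fit([(200+y/5,195+x/5) for x,y in[(105,230),(40,525),(168,260),(95,562),(350,195),(275,462)]],16,[548,-278,57],0.)
```

```text
[ 578.1 -125.5   52.7] 18.28 rms px 0.46
 top back z 81.0 topback xy [ 558.2 -132.1   81. ] front [ 564.7 -129.9   85. ]
[ 549.  -275.8   48.2] 2.04 rms px 0.72
 top back z 74.5 topback xy [ 524.6 -276.7   74.5] front [ 538.4 -276.2   82.5]
```

```bash
python3 -m crank '{"slide":[[0.5,0.16,0.2],[0,0,0.3],[0,0,0.3],[0,0,0]],"roll":[-0.04,0,0,0],"jaw":[1,1,1,1]}'
python3 - <<'E'
from h import *
go(573.3,-127.1,49,18.2)
E
```

```text
t: 4.62
position: [568.7, -116.8, 149.2]
orientation: [-1.829, -2.548, 0.003]
contact_force: [0.4, -0.4, 0.7]
opening: 85.4
gripper_force: 0.0
pos [ 568.7 -116.8  149.2] yaw 18.66 tilt [-0.005  0.002 -1.   ] slide [-0.116  0.015  1.002] rows>= 2.0 roll 0.016
```

```bash
python3 -m crank '{"slide":[[-0.12,0.01,0.2],[0,0,0.3],[0,0,0.3],[0,0,0.2],[0,0,0]],"roll":[0.016,0,0,0,0],"jaw":[1,1,1,1,1]}'
python3 - <<'E'
from h import *
go(573.3,-127.1,49,18.2); snap('side','s2.png');
i=cv2.imread('pics/s2.png')[110:250,190:330];cv2.imwrite('pics/s2c.png',cv2.resize(i,None,fx=4,fy=4,interpolation=cv2.INTER_CUBIC))
E
```

```text
t: 5.25
position: [574.5, -130.7, 50.0]
orientation: [-1.845, -2.54, 0.002]
contact_force: [0.7, -0.9, -0.1]
opening: 85.3
gripper_force: 0.0
pos [ 574.5 -130.7   50. ] yaw 17.99 tilt [-0.003  0.    -1.   ] slide [ 0.038 -0.     0.01 ] rows>= 1.0 roll -0.007
```

View pics/s2c.png

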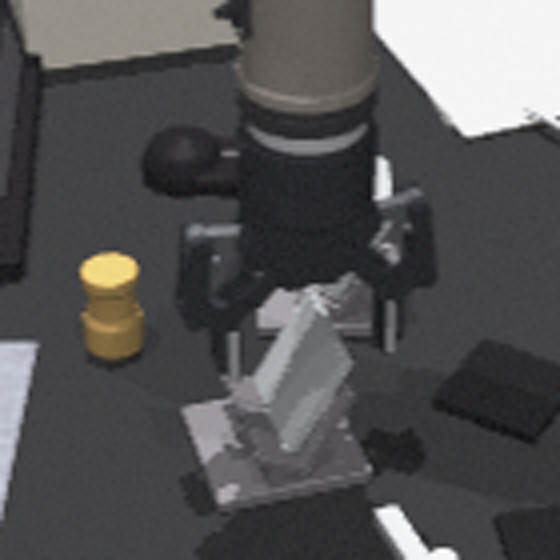

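```bash
python3 -m crank '{"slide":[[0.04,0,0],[0,0,0],[0,0,0],[0,0,0],[0,0,0]],"roll":[0,0,0,0,0],"jaw":[0.5,0.4,0.3,0.2,0.1]}' 30
python3 -m crank '{"slide":[[0,0,0],[0,0,0]],"roll":[0,0],"jaw":[0,0]}'
```

```text
t: 5.92
position: [585.3, -123.7, 54.9]
orientation: [1.834, 2.529, 0.022]
contact_force: [16.4, 4.7, -2.5]
opening: 11.5
gripper_force: 27.2
t: 6.18
position: [586.5, -123.3, 55.0]
orientation: [1.831, 2.529, 0.023]
contact_force: [15.2, 5.1, -1.9]
opening: 10.0
gripper_force: 27.6
```

```bash
python3 -m crank '{"slide":[[0,0.05,-0.08],[0,0.05,-0.08],[0,0,-0.15],[0,0,-0.3],[0,0,-0.3]],"roll":[0,0,0,0,0],"jaw":[0,0,0,0,0]}' 60
python3 -m crank '{"slide":[[0,0,-0.3],[0,0,0]],"roll":[0,0],"jaw":[0,0]}' 100
python3 - <<'E'
from h import *
go(585,-127.1,170,18.2); snap('side','s3.png');snap('wrist','w3.png')
i=cv2.imread('pics/s3.png')[60:200,190:330];j=cv2.imread('pics/w3.png')[180:420,120:440]
o=np.zeros((400,800,3),np.uint8);o[:,:400]=cv2.resize(i,(400,400));o[:300,400:]=cv2.resize(j,(400,300));cv2.imwrite('pics/c4.png',o)
E
```

```text
t: 6.8
position: [581.9, -124.4, 142.8]
orientation: [-1.847, -2.539, 0.003]
contact_force: [-0.3, -0.5, -1.1]
opening: 7.1
gripper_force: 58.9
t: 7.05
position: [584.2, -125.0, 174.5]
orientation: [1.846, 2.538, 0.003]
contact_force: [0.3, 0.2, -2.9]
opening: 6.7
gripper_force: 97.7
pos [ 584.2 -125.   174.5] yaw 17.94 tilt [ 0.004 -0.    -1.   ] slide [-0.023  0.001  0.045] rows>= 1.0 roll -0.009
```

View pics/c4.png

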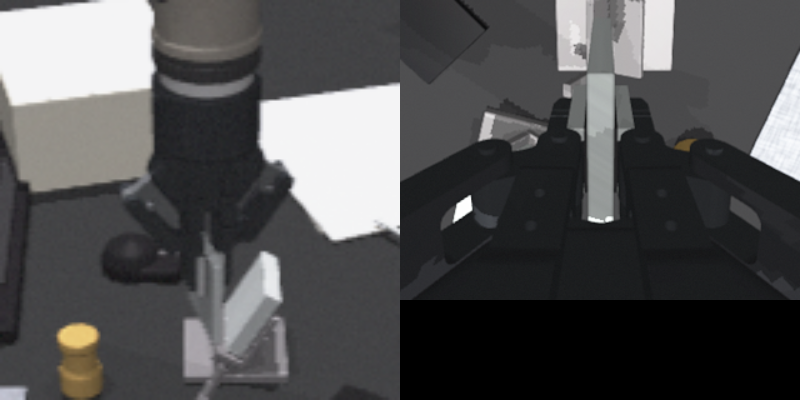

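```bash
cat > fit.py <<'E'
from h import *
from scipy.optimize import least_squares
def fit(px,th):  # px: camera-side L,R ; far L,R (col,row); returns plate top centre in tool frame
    C=cal('wrist');s=robot.state();R=cv2.Rodrigues(np.array(s['orientation'],float))[0];p=np.array(s['position'])
    obj=[(35,-th/2),(35,th/2),(-35,-th/2),(-35,th/2)]
    def f(q):
        r=[]
        for (a,b),(c,w) in zip(obj,px):
            v=np.array([q[0]+a-q[3]*b,q[1]+b+q[3]*a,q[2]]);r+=list(proj(C,p+R@v)-np.array([w,c]))
        return r
    r=least_squares(f,[0,0,-30,0]);print('top centre in tool',r.x[:3].round(1),'yaw off deg',np.degrees(r.x[3]).round(1),'res',np.round(r.fun,1))
E
python3 - <<'E'
from fit import *
fit([(270.4,238.4),(290.4,238.4),(268,353.6),(293.6,353.6)],8)
T=cal('top');S=cal('side')
import itertools
robot.capture('top');robot.capture('side')
for q in('slot_wide','slot_narrow','bar_hinge','bar_knob'):
  for c in('top','side'): print(q,c,[(np.round(d['location'],1).tolist(),round(d['confidence'],2)) for d in robot.landmark_of(q,c)[:2]])
E
```

```text
top centre in tool [-24.1  -0.9   8.6] yaw off deg -0.2 res [-0.4  2.1 -0.5 -2.1  0.5  5.7  0.5 -5.7]
slot_wide top [([238.7, 151.9], 0.93)]
slot_wide side [([340.6, 300.2], 0.61)]
slot_narrow top [([213.7, 148.5], 0.94), ([168.4, 237.4], 0.38)]
slot_narrow side [([344.7, 262.3], 0.79)]
bar_hinge top [([266.9, 140.5], 0.63)]
bar_hinge side [([315.4, 337.2], 0.67)]
bar_knob top [([241.4, 204.1], 0.83), ([224.6, 366.2], 0.21)]
bar_knob side [([249.6, 298.5], 0.62)]
```

Run:
```python
from h import *
C=cal('wrist');s=robot.state();R=cv2.Rodrigues(np.array(s['orientation'],float))[0];p=np.array(s['position'])
for row in(353.6,238,180):
    o,d=ray(C,(row,280.8));o=R.T@(o-p);d=R.T@d
    for x in(30,35,40):print(row,x,(o+d*(x-o[0])/d[0]).round(1), 'depth',((x-o[0])/d[0]*(C[0]@(R@d))[2]).round(1))
i=cv2.imread('pics/w3.png')[130:380,200:360];cv2.imwrite('pics/c5.png',cv2.resize(i,None,fx=2.4,fy=2.4,interpolation=cv2.INTER_CUBIC))
T=cal('top');S=cal('side')
H=atz(T,(266.9,140.5),92);Hs=tri([(T,(268,142.5)),(S,(314.2,336))])
W=[atz(T,(239.3,152),12),tri([(T,(239.3,152)),(S,(341.7,299))]),atz(S,(341.7,299),12)];N=[atz(T,(212.5,148.3),12),tri([(T,(212.5,148.3)),(S,(344.7,261))]),atz(S,(344.7,261),12)]
print(H,Hs);print(np.round(W,1));print(np.round(N,1))
```

```text
353.6 30 [ 30.   -1.  -96.9] depth 53.6
353.6 35 [  35.    -1.  -102.9] depth 46.5
353.6 40 [  40.    -1.  -108.8] depth 39.4
238 30 [ 30.   -0.9 -41.9] depth 106.6
238 35 [ 35.   -1.  -55.1] depth 92.5
238 40 [ 40.   -1.  -68.3] depth 78.4
180 30 [30.  -0.8 67.1] depth 211.6
180 35 [35.  -0.8 39.5] depth 183.6
180 40 [40.  -0.8 11.9] depth 155.7
[449.49781807 217.40757793  92.        ] [446.05781903 213.81198013  89.75830726]
[[514.4 218.2  12. ]
 [510.  218.3  13.5]
 [505.6 218.   12. ]]
[[578.4 230.7  12. ]
 [576.3 229.2  17.7]
 [575.1 225.6  12. ]]
```

View pics/c5.png

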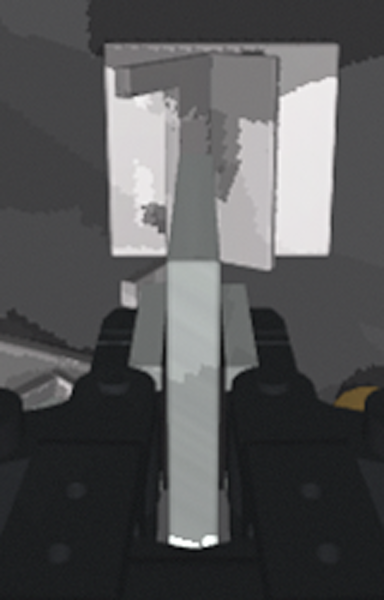

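Run:
```python
from fit import *
fit([(270,239.2),(291.2,239.2),(270,353.8),(290.8,353.8)],8)
C=cal('wrist');s=robot.state();R=cv2.Rodrigues(np.array(s['orientation'],float))[0];p=np.array(s['position'])
for h in(-20,-25,-30,-35):
    print(h,(proj(C,p+R@np.array([35,0,h]))).round(1),(proj(C,p+R@np.array([-35,0,h]))).round(1),(proj(C,p+R@np.array([35,0,h+70]))).round(1))
```

```text
top centre in tool [-24.9  -1.    9.5] yaw off deg 0.1 res [-0.4  2.7 -0.4 -2.8  0.4  3.4  0.4 -3.4]
-20 [206.7 283. ] [354.2 282.7] [176.9 282.1]
-25 [210.1 283.2] [362.2 282.7] [178.4 282.1]
-30 [213.8 283.3] [370.7 282.8] [179.9 282.2]
-35 [217.8 283.4] [379.9 282.9] [181.4 282.2]
```

Run:
```python
from h import *
go(576.4,237,185,6.5)
```

```text
pos [ 583.5 -123.7  172. ] yaw 18.02 tilt [-0.001 -0.    -1.   ] slide [ 3.452  1.048 -0.13 ] rows>= 7.0 roll 0.402
```

```bash
python3 -m crank '{"slide":[[0.4,0.12,-0.1],[0.44,0.13,-0.03],[0.44,0.13,0],[0.44,0.13,0],[0.44,0.13,0]],"roll":[0,0,0,0,0],"jaw":[0,0,0,0,0]}' 100 >/dev/null; python3 -m crank '{"slide":[[0.44,0.13,0],[0.44,0.13,0],[0.4,0.13,0],[0,0,0],[0,0,0]],"roll":[0,0,0,0.2,0.2],"jaw":[0,0,0,0,0]}'
python3 -m crank '{"slide":[[0,0,0],[0,0,0]],"roll":[0,0],"jaw":[0,0]}'
cat > meas.py <<'E'
from fit import *
import sys
R=lambda:0
def med(q,c,n=3):
    L=[]
    for _ in range(n):
        robot.capture(c);r=robot.landmark_of(q,c);L+=[d['location'] for d in r[:1] if d['confidence']>.4]
    return np.median(L,0) if L else None
E
python3 - <<'E'
from meas import *
go(576.4,237,185,6.5)
C,im=snap('wrist','w6.png');T=cal('top');S=cal('side');snap('top','t6.png');snap('side','s6.png')
for q in('slot_narrow','slot_wide','bar_hinge','rack'):
    print(q,[(np.round(d['location'],1).tolist(),round(d['confidence'],2),atz(C,d['location'],{'bar_hinge':92,'rack':0}.get(q,12)).round(1)) for d in robot.landmark_of(q,'wrist')[:2]])
for c,K in(('top',T),('side',S)):print(c,[(np.round(d['location'],1).tolist(),round(d['confidence'],2),atz(K,d['location'],180).round(1)) for d in robot.landmark_of('plate_thin',c)[:6]])
go(576.4,237,185,6.5)
E
```

```text
t: 8.9
position: [574.9, 236.2, 185.0]
orientation: [-2.092, -2.343, 0.001]
contact_force: [-0.5, -0.1, -3.0]
opening: 6.9
gripper_force: 97.4
t: 9.15
position: [575.1, 235.2, 185.2]
orientation: [-2.089, -2.346, 0.0]
contact_force: [0.1, -1.0, -2.3]
opening: 6.7
gripper_force: 97.4
pos [575.1 235.2 185.2] yaw 6.63 tilt [-0.  0. -1.] slide [0.016 0.015 0.002] rows>= 1.0 roll 0.004
slot_narrow [([199.7, 282.3], 0.86, array([577.3, 225.6,  12. ]))]
slot_wide [([198.2, 218.6], 0.94, array([512.4, 219.6,  12. ]))]
bar_hinge [([220.7, 113.5], 0.59, array([445.9, 213.2,  92. ]))]
rack [([193.9, 249.5], 0.7, array([542.5, 225. ,   0. ]))]
top [([317.9, 347.4], 0.9, array([ 358.5, -213.2,  180. ])), ([281.7, 258.9], 0.84, array([424.9, -40.6, 180. ])), ([200.0, 125.3], 0.63, array([581.6, 229.5, 180. ]))]
side [([207.5, 319.3], 0.86, array([468.6,  34.4, 180. ])), ([247.1, 334.9], 0.75, array([448.7, 140.4, 180. ])), ([188.6, 355.6], 0.57, array([392.1, -26.1, 180. ])), ([278.1, 260.2], 0.55, array([575.6, 213.5, 180. ]))]
pos [575.1 235.3 185.3] yaw 6.57 tilt [-0.  0. -1.] slide [0.015 0.015 0.003] rows>= 1.0 roll 0.002
```

View pics/w6.png

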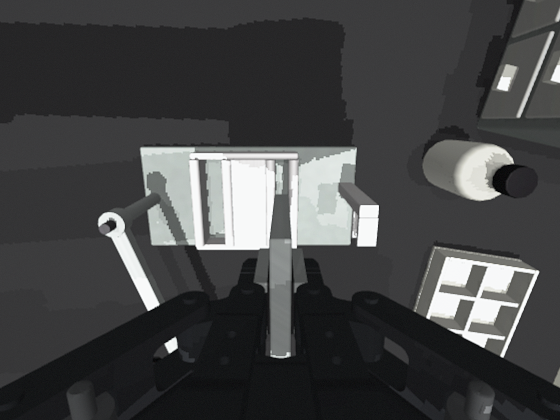

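```bash
python3 -m crank '{"slide":[[0,0.013,0.3],[0,0,0.3],[0,0,0.3],[0,0,0],[0,0,0]],"roll":[0,0,0,0,0],"jaw":[0,0,0,0,0]}' 60
python3 - <<'E'
from meas import *
go(576.4,236.4,52,6.5)
C,im=snap('wrist','w7.png');i=im[110:290,180:400,::-1];cv2.imwrite('pics/w7c.png',cv2.resize(i,None,fx=3.3,fy=3.3,interpolation=cv2.INTER_CUBIC))
E
```

```text
t: 10.22
position: [577.3, 235.6, 96.4]
orientation: [2.09, 2.344, 0.002]
contact_force: [0.5, -0.4, -2.1]
opening: 7.0
gripper_force: 97.1
pos [577.3 235.6  96.4] yaw 6.56 tilt [ 0.002  0.001 -1.   ] slide [ 0.009 -0.009  0.444] rows>= 1.0 roll 0.002
```

View pics/w7c.png

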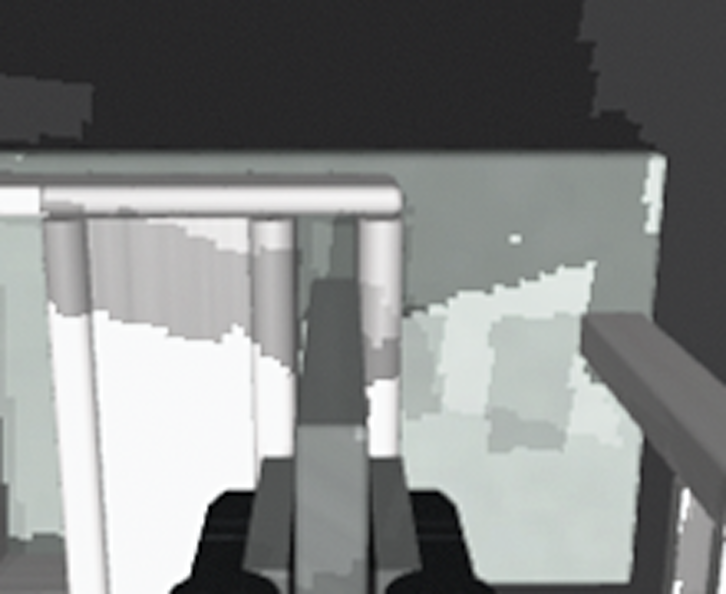

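```bash
python3 -m crank '{"slide":[[0.013,-0.012,0],[0,0,0.15],[0,0,0.1],[0,0,0.05],[0,0,0]],"roll":[0,0,0,0,0],"jaw":[0,0,0,0,0]}' 60
python3 -m crank '{"slide":[[0,0,0.05],[0,0,0.04],[0,0,0]],"roll":[0,0,0],"jaw":[0,0,0]}'
```

```text
t: 10.9
position: [574.6, 236.4, 64.5]
orientation: [-2.09, -2.344, 0.002]
contact_force: [0.6, 0.8, -3.2]
opening: 7.0
gripper_force: 97.5
t: 11.28
position: [574.7, 236.6, 55.9]
orientation: [-2.09, -2.345, 0.001]
contact_force: [0.6, -0.5, -2.4]
opening: 7.2
gripper_force: 97.5
```

```bash
python3 -m crank '{"slide":[[0,0,0.03],[0,0,0]],"roll":[0,0],"jaw":[0,0]}'
python3 -m crank '{"slide":[[0,0,0.03],[0,0,0]],"roll":[0,0],"jaw":[0,0]}'
```

```text
t: 11.52
position: [574.8, 236.6, 53.0]
orientation: [-2.09, -2.345, 0.001]
contact_force: [-0.0, -0.0, -2.2]
opening: 6.9
gripper_force: 97.5
t: 11.78
position: [574.8, 236.6, 49.9]
orientation: [-2.09, -2.345, 0.001]
contact_force: [0.4, -0.7, -3.5]
opening: 7.0
gripper_force: 97.5
```

```bash
python3 -m crank '{"slide":[[0,0,0.03],[0,0,0]],"roll":[0,0],"jaw":[0,0]}'
python3 -m crank '{"slide":[[0,0,0.02],[0,0,0]],"roll":[0,0],"jaw":[0,0]}'
```

```text
t: 12.02
position: [574.8, 236.6, 46.9]
orientation: [-2.09, -2.345, 0.001]
contact_force: [0.6, -0.7, -1.9]
opening: 6.9
gripper_force: 97.5
t: 12.28
position: [574.9, 236.6, 45.1]
orientation: [-2.09, -2.345, 0.001]
contact_force: [0.4, 0.5, -2.2]
opening: 6.8
gripper_force: 97.5
```

```bash
python3 -m crank '{"slide":[[0,0,0.02],[0,0,0]],"roll":[0,0],"jaw":[0,0]}'
python3 -m crank '{"slide":[[0,0,0],[0,0,0],[0,0,0]],"roll":[0,0,0],"jaw":[0.15,0.3,0.3]}'
```

```text
t: 12.52
position: [574.9, 236.6, 43.1]
orientation: [-2.09, -2.345, 0.001]
contact_force: [0.7, 0.3, -2.3]
opening: 6.8
gripper_force: 97.5
t: 12.9
position: [575.3, 236.8, 43.6]
orientation: [2.091, 2.345, 0.001]
contact_force: [-0.2, 0.3, 0.2]
opening: 25.4
gripper_force: 0.0
```

```bash
python3 -m crank '{"slide":[[0,0,-0.2],[0,0,-0.4],[0,0,-0.4],[0,0,-0.5],[0,0,0]],"roll":[0,0,0,0,0],"jaw":[0.35,0.5,1,1,1]}'
python3 - <<'E'
from meas import *
W=None
C,im=snap('wrist','w8.png');cand=robot.landmark_of('plate_thin','wrist');T,_=snap('top');ct=robot.landmark_of('plate_thin','top');S,_=snap('side');cs=robot.landmark_of('plate_thin','side')
for K,c in((C,cand),(T,ct),(S,cs)): print([(np.round(d['location'],1).tolist(),round(d['confidence'],2),atz(K,d['location'],47).round(1)) for d in c])
p=[577.4,226.7];print([proj(K,p+[47]).round(1) for K in(C,T,S)],[proj(K,p+[82]).round(1) for K in(C,T,S)])
go(555,-285,190,2)
E
```

```text
t: 13.52
position: [578.5, 237.0, 199.5]
orientation: [2.089, 2.341, 0.016]
contact_force: [-0.5, 0.3, -0.4]
opening: 85.2
gripper_force: 0.0
[([202.1, 274.5], 0.67, array([574.3, 230. ,  47. ]))]
[([271.1, 315.5], 0.88, array([ 445.9, -167. ,   47. ])), ([281.2, 259.4], 0.8, array([421.3, -39.5,  47. ])), ([316.1, 347.6], 0.78, array([ 346.9, -239.4,   47. ])), ([215.2, 143.8], 0.64, array([567.5, 230.6,  47. ]))]
[([187.9, 357.6], 0.84, array([ 348.7, -201.7,   47. ])), ([207.5, 319.4], 0.71, array([ 448.2, -124.3,   47. ])), ([246.6, 335.0], 0.56, array([423.4,   4.8,  47. ])), ([334.9, 261.4], 0.49, array([574.1, 228.8,  47. ]))]
[array([205.8, 277.4]), array([211. , 145.8]), array([333.8, 259.6])] [array([216.2, 277.4]), array([208.9, 141.2]), array([321.8, 259.4])]
pos [574.2 236.4 192. ] yaw 6.56 tilt [-0.002 -0.001 -1.   ] slide [-5.158 -0.786  0.027] rows>= 9.0 roll 0.159
```

```bash
python3 -m crank '{"slide":[[-0.5,-0.07,-0.05],[-0.57,-0.09,0],[-0.57,-0.09,0],[-0.57,-0.09,0],[-0.57,-0.09,0]],"roll":[0,0,0,0,0],"jaw":[1,1,1,1,1]}' 40 >/dev/null
python3 -m crank '{"slide":[[-0.57,-0.09,0],[-0.57,-0.09,0],[-0.57,-0.09,0],[-0.2,-0.04,0],[0,0,0]],"roll":[0,0,0,0.16,0],"jaw":[1,1,1,1,1]}'
python3 -m crank '{"slide":[[0,0,0],[0,0,0],[0,0,0]],"roll":[0,0,0],"jaw":[1,1,1]}'
python3 - <<'E'
from meas import *
go(555,-285,190,2)
for k in range(2):
    C,im=snap('wrist','w9.png');print([(np.round(d['location'],1).tolist(),round(d['confidence'],2),atz(C,d['location'],51).round(1)) for d in robot.landmark_of('plate_thick','wrist')[:2]])
L=[(C,robot.landmark_of('plate_thick','wrist')[0]['location'])]
for c in('top','side'):
    m=med('plate_thick',c);print(c,m);L.append((cal(c),m))
p=tri(L);print(p.round(1),[(proj(K,p)-q).round(1) for K,q in L],tri(L[1:]).round(1))
go(555,-285,190,2)
E
```

```text
t: 15.08
position: [554.2, -239.0, 197.5]
orientation: [-2.186, -2.255, 0.002]
contact_force: [0.4, 1.7, -0.3]
opening: 85.3
gripper_force: 0.0
t: 15.45
position: [555.6, -236.2, 198.1]
orientation: [-2.179, -2.262, -0.001]
contact_force: [-0.2, -0.6, -1.0]
opening: 85.1
gripper_force: 0.0
pos [ 555.6 -236.2  198.1] yaw 2.13 tilt [-0.     0.001 -1.   ] slide [-0.488 -0.024  0.081] rows>= 1.0 roll 0.004
[([240.4, 269.7], 0.94, array([ 546. , -280.8,   51. ]))]
[]Traceback (most recent call last):
  File "<stdin>", line 5, in <module>
IndexError: list index out of range
```

Run:
```python
from meas import *
L=[]
for c in('wrist','top','side'):
    m=med('plate_thick',c,4);print(c,m);L.append((cal(c),m))
p=tri(L);print(p.round(1),[(proj(K,p)-q).round(1) for K,q in L],tri(L[1:]).round(1),atz(*L[0],51).round(1))
# plate-y extents in the wrist image: brightness profile across tool x through plate front face
C,im=snap('wrist','w9.png');g=cv2.cvtColor(im,cv2.COLOR_RGB2GRAY)
for c in(248,252,256,262): print(c,[int(v) for v in g[150:330:3,c]])
r=int(L[0][1][0]);print(r,[int(v) for v in g[r,210:340:2]])
```

```text
wrist [238.9 272.8]
top [224.3 364.8]
side [164.4 276.5]
[ 550.5 -277.2   62.2] [array([0.7, 2.1]), array([ 1.3, -0.4]), array([-0.1, -0.3])] [ 551.6 -278.    61.6] [ 548.4 -280.8   51. ]
248 [79, 80, 80, 75, 75, 75, 74, 74, 74, 74, 41, 184, 202, 202, 202, 203, 143, 155, 83, 94, 99, 246, 244, 239, 242, 246, 244, 244, 241, 244, 243, 244, 248, 250, 250, 251, 250, 251, 251, 251, 251, 250, 251, 254, 254, 238, 79, 79, 78, 80, 80, 80, 79, 80, 79, 79, 79, 80, 80, 79]
252 [77, 79, 79, 79, 76, 73, 73, 75, 68, 66, 50, 92, 91, 89, 90, 79, 123, 154, 84, 97, 107, 239, 244, 244, 240, 241, 246, 243, 244, 242, 243, 252, 253, 252, 251, 251, 252, 250, 252, 252, 252, 252, 251, 251, 250, 255, 73, 79, 79, 80, 79, 79, 79, 78, 79, 79, 79, 79, 78, 78]
256 [74, 79, 79, 81, 81, 77, 73, 57, 46, 48, 45, 98, 97, 98, 98, 61, 109, 87, 74, 110, 108, 198, 242, 244, 244, 243, 240, 245, 245, 244, 243, 252, 253, 253, 253, 252, 252, 251, 251, 252, 252, 252, 252, 252, 251, 252, 164, 78, 80, 79, 79, 78, 80, 78, 80, 79, 80, 80, 78, 80]
262 [80, 79, 80, 80, 78, 80, 81, 59, 45, 46, 42, 98, 98, 98, 77, 112, 75, 74, 105, 108, 105, 190, 185, 188, 188, 187, 180, 188, 213, 218, 219, 214, 219, 218, 218, 216, 212, 211, 214, 210, 216, 214, 215, 214, 210, 219, 72, 78, 79, 78, 79, 79, 79, 79, 79, 79, 79, 79, 79, 79]
238 [79, 79, 80, 80, 80, 79, 79, 80, 80, 78, 80, 80, 79, 75, 68, 68, 62, 189, 245, 244, 243, 242, 243, 244, 255, 216, 218, 219, 218, 215, 214, 215, 217, 217, 218, 219, 219, 218, 216, 216, 217, 216, 214, 223, 177, 179, 178, 187, 128, 224, 220, 219, 220, 220, 220, 221, 220, 221, 223, 164, 72, 74, 73, 74, 74]
```

```bash
cat > edge.py <<'E'
from meas import *
def fitpl(g,C,th,x0,obsc,obsr,cm):
    # obsc: {row:(cb,cf,cbot)}, obsr:(r0,r1) at col cm on top face
    a=np.radians(30)
    def P(p,o):
        c,s=np.cos(p[3]),np.sin(p[3]);n=np.array([c*np.cos(a),s*np.cos(a),np.sin(a)]);u=np.array([-c*np.sin(a),-s*np.sin(a),np.cos(a)]);v=np.array([-s,c,0])
        return proj(C,p[:3]+n*o[0]+v*o[1]+u*o[2])
    def f(p):
        r=[]
        for row,cc in obsc.items():
            for k,(x,z) in enumerate(((-th/2,35),(th/2,35),(th/2,-35))):
                if cc[k] is None: continue
                A,B=P(p,(x,35,z)),P(p,(x,-35,z));r.append(A[1]+(B[1]-A[1])*(row-A[0])/(B[0]-A[0])-cc[k])
        for sg,ro in zip((35,-35),obsr):
            A,B=P(p,(-th/2,sg,35)),P(p,(th/2,sg,35));r.append(A[0]+(B[0]-A[0])*(cm-A[1])/(B[1]-A[1])-ro)
        return r
    return least_squares(f,x0),P
E
python3 - <<'E'
from edge import *
C=cal('wrist');print(robot.state()['position'].round(1))
im=cv2.imread('pics/w9.png');g=im.mean(2)
oc={}
for r in(225,250,270):
    row=g[r];d=np.diff(row)
    def sub(lo,hi,sgn):
        w=np.clip(sgn*d[lo:hi],0,None);w[w<.5*w.max()]=0;return (np.sum(w*np.arange(lo,hi))/w.sum()+1)-.5
    oc[r]=(sub(236,250,1),sub(252,266,-1),sub(285,302,-1));print(r,np.round(oc[r],1),g[r,284:304].astype(int).tolist())
col=g[:,251];d=np.diff(col);r0=205+np.argmax(d[205:220])+.5;r1=280+np.argmax(-d[280:295])+.5;print(r0,r1)
s,P=fitpl(g,C,16,[550,-278,52,0.03],oc,(r0,r1),251)
print(s.x[:3].round(1),np.degrees(s.x[3]).round(1),s.fun.round(1))
x,y,z,w=s.x;n=np.array([np.cos(w),np.sin(w)]);c=np.array([x,y])-5*n;go(c[0],c[1],z-2,np.degrees(w))
E
```

```text
[ 555.1 -237.8  198.2]
225 [242.9 258.5 296.1] [218, 218, 219, 219, 218, 217, 217, 214, 214, 215, 215, 212, 196, 176, 178, 177, 176, 178, 177, 177]
250 [243.5 259.5 295.9] [209, 208, 210, 211, 211, 212, 210, 212, 213, 214, 214, 209, 190, 176, 177, 177, 177, 179, 177, 178]
270 [244.5 259.5 291.4] [92, 71, 71, 74, 74, 73, 72, 74, 75, 74, 74, 74, 74, 73, 73, 73, 74, 73, 74, 74]
211.5 286.5
[ 547.5 -280.3   51.5] -0.0 [ 0.9  0.7 -0.   0.2 -0.8 -1.2 -0.9 -1.1  2.4  0.4 -0.4]
pos [ 555.1 -237.8  198.2] yaw 1.98 tilt [-0.  0. -1.] slide [-0.42  -0.14   1.487] rows>= 3.0 roll 0.069
```

```bash
python3 -m crank '{"slide":[[-0.42,-0.1,0.2],[0,0,0.4],[0,0,0.4],[0,0,0.3],[0,0,0]],"roll":[0.02,0,0,0,0],"jaw":[1,1,1,1,1]}' 40
python3 - <<'E'
from h import *
go(546.5,-280.3,50,1.3)
E
```

```text
t: 17.58
position: [544.9, -278.9, 66.0]
orientation: [-2.191, -2.245, 0.003]
contact_force: [-1.2, -0.0, 0.4]
opening: 85.2
gripper_force: 0.0
pos [ 544.9 -278.9   66. ] yaw 1.4 tilt [-0.005  0.002 -1.   ] slide [-0.014  0.017  0.16 ] rows>= 1.0 roll 0.004
```

```bash
python3 -m crank '{"slide":[[-0.01,0.01,0.14],[0,0,0],[0,0,0],[0,0,0],[0,0,0]],"roll":[0,0,0,0,0],"jaw":[1,0.5,0.4,0.3,0.2]}' 40
python3 -m crank '{"slide":[[0,0,0],[0,0,0]],"roll":[0,0],"jaw":[0.1,0]}'
```

```text
t: 18.2
position: [548.4, -282.1, 58.3]
orientation: [2.195, 2.246, 0.004]
contact_force: [-0.4, 4.1, 21.4]
opening: 26.2
gripper_force: 35.1
t: 18.45
position: [558.7, -282.1, 60.0]
orientation: [2.179, 2.236, 0.018]
contact_force: [12.6, 1.3, 8.1]
opening: 17.5
gripper_force: 37.8
```

```bash
python3 -m crank '{"slide":[[0,0.05,-0.08],[0,0.05,-0.08],[0,0,-0.15],[0,0,-0.3],[0,0,-0.3]],"roll":[0,0,0,0,0],"jaw":[0,0,0,0,0]}' 80
python3 -m crank '{"slide":[[0,0,-0.4],[0,0,-0.2],[0,0,0]],"roll":[0,0,0],"jaw":[0,0,0]}' 110
python3 - <<'E'
from h import *
C,im=snap('wrist','w10.png');g=im.mean(2)
print([int(v) for v in g[150:400:4,281]]);
for r in(230,250,270,290,310,340):print(r,[int(v) for v in g[r,240:330:2]])
go(511,228,200,6.5)
E
```

```text
t: 19.08
position: [555.7, -280.9, 145.5]
orientation: [-2.194, -2.245, 0.003]
contact_force: [0.9, -0.2, -5.8]
opening: 15.3
gripper_force: 78.3
t: 19.45
position: [557.6, -281.4, 206.3]
orientation: [2.194, 2.247, 0.001]
contact_force: [-0.2, 0.8, -6.4]
opening: 14.8
gripper_force: 107.7
[124, 115, 116, 115, 136, 128, 102, 119, 117, 119, 118, 117, 118, 118, 118, 206, 231, 233, 211, 214, 207, 203, 210, 191, 170, 165, 166, 163, 167, 161, 160, 163, 166, 165, 167, 164, 164, 162, 161, 161, 159, 162, 160, 159, 163, 162, 162, 160, 161, 153, 252, 251, 109, 29, 29, 30, 29, 31, 28, 30, 30, 32, 30]
230 [82, 83, 83, 80, 133, 162, 160, 114, 115, 145, 217, 217, 214, 212, 210, 208, 207, 204, 203, 204, 206, 208, 210, 213, 216, 223, 232, 231, 232, 233, 232, 177, 76, 77, 75, 77, 76, 76, 76, 75, 77, 76, 77, 76, 76]
250 [82, 83, 82, 82, 82, 94, 105, 106, 104, 115, 161, 167, 166, 164, 164, 166, 166, 166, 165, 164, 163, 167, 168, 169, 169, 170, 167, 164, 182, 210, 201, 134, 102, 104, 106, 99, 76, 77, 77, 77, 77, 77, 76, 77, 76]
270 [30, 29, 27, 103, 105, 104, 104, 105, 106, 87, 159, 165, 164, 164, 166, 
[... 175 characters left out ...]
163, 108, 37, 81, 164, 162, 162, 163, 163, 163, 164, 162, 165, 165, 165, 166, 167, 167, 165, 165, 164, 163, 167, 106, 37, 84, 155, 23, 29, 31, 30, 31, 31, 39, 37, 35, 37, 38]
310 [31, 31, 30, 31, 31, 30, 27, 29, 28, 38, 63, 165, 158, 159, 161, 161, 163, 162, 162, 161, 158, 159, 161, 163, 162, 160, 159, 161, 162, 166, 76, 39, 32, 26, 27, 30, 29, 30, 30, 32, 32, 30, 29, 32, 30]
340 [31, 28, 31, 29, 26, 26, 35, 41, 84, 81, 107, 159, 164, 163, 162, 161, 160, 160, 161, 162, 161, 160, 160, 161, 160, 161, 162, 163, 162, 159, 122, 81, 83, 49, 34, 24, 26, 28, 30, 30, 30, 30, 31, 31, 32]
pos [ 556.9 -280.6  204.6] yaw 1.38 tilt [-0.001  0.001 -1.   ] slide [ 5.095 -0.336  0.05 ] rows>= 9.0 roll -0.179
```

```bash
python3 -m crank '{"slide":[[0.45,0,0],[0.56,-0.04,0],[0.56,-0.04,0],[0.56,-0.04,0],[0.56,-0.04,0]],"roll":[0,0,0,0,0],"jaw":[0,0,0,0,0]}' >/dev/null
python3 -m crank '{"slide":[[0.56,-0.04,0],[0.56,-0.04,0],[0.56,-0.04,0],[0.56,-0.04,0],[0.1,0,0]],"roll":[0,0,0,0,-0.18],"jaw":[0,0,0,0,0]}'
python3 -m crank '{"slide":[[0,0,0],[0,0,0]],"roll":[0,0],"jaw":[0,0]}'
python3 - <<'E'
from h import *
go(511.1,221,170,6.5)
E
```

```text
t: 20.75
position: [510.0, 227.5, 202.6]
orientation: [-2.075, -2.354, 0.005]
contact_force: [0.6, -1.3, -5.9]
opening: 14.8
gripper_force: 107.9
t: 21.0
position: [512.9, 219.0, 204.2]
orientation: [-2.095, -2.341, 0.005]
contact_force: [1.0, -0.3, -6.2]
opening: 14.8
gripper_force: 107.9
pos [512.9 219.  204.2] yaw 6.35 tilt [-0.002 -0.002 -1.   ] slide [ 0.022 -0.015  0.342] rows>= 1.0 roll -0.005
```

```bash
python3 -m crank '{"slide":[[0.02,-0.015,0.2],[0,0,0.3],[0,0,0.3],[0,0,0.28],[0,0,0]],"roll":[0,0,0,0,0],"jaw":[0,0,0,0,0]}'
python3 -m crank '{"slide":[[0,0,0],[0,0,0]],"roll":[0,0],"jaw":[0,0]}'
python3 - <<'E'
from h import *
go(511.1,221,95,6.5)
C,im=snap('wrist','w11.png');g=im.mean(2)
for r in(172,178,184,188,192,198):print(r,[int(v) for v in g[r,226:340:2]])
print([int(v) for v in g[140:230:2,281]]);print([int(v) for v in g[140:230:2,262]])
s=robot.state();R=cv2.Rodrigues(np.array(s['orientation'],float))[0];p=np.array(s['position'])
q=lambda x,y,z:proj(C,p+R@np.array([x,y,z])).round(1)
print('slot edges z40 guess',q(30,-10.25,p[2]-36),q(30,10.25,p[2]-36),'plate bottom',q(37,-8,39),q(37,8,39))
L=robot.landmark_of('slot_wide','wrist');print([(d['location'],atz(C,d['location'],12)) for d in L[:1]])
E
```

```text
t: 21.62
position: [509.6, 220.5, 95.2]
orientation: [-2.094, -2.34, 0.01]
contact_force: [-0.5, -0.3, -5.8]
opening: 14.5
gripper_force: 108.2
t: 21.88
position: [512.8, 223.2, 98.8]
orientation: [2.091, 2.344, 0.004]
contact_force: [0.3, -1.0, -5.5]
opening: 14.4
gripper_force: 108.3
pos [512.8 223.2  98.8] yaw 6.51 tilt [ 0.002  0.002 -1.   ] slide [-0.02  -0.019  0.038] rows>= 1.0 roll 0.0
172 [156, 156, 156, 146, 126, 125, 124, 123, 121, 123, 123, 130, 176, 195, 206, 194, 179, 150, 90, 103, 103, 110, 124, 123, 123, 136, 155, 154, 153, 142, 121, 122, 122, 102, 158, 208, 229, 243, 239, 221, 183, 247, 243, 246, 246, 244, 240, 244, 246, 247, 247, 245, 245, 246, 246, 245, 244]
178 [123, 124, 124, 126, 123, 124, 125, 125, 123, 123, 123, 133, 176, 194, 206, 196, 180, 154, 93, 100, 104, 99, 100, 101, 103, 102, 103, 101, 102, 100, 100, 101, 100, 99, 99, 113, 235, 243, 238, 221, 190, 246, 242, 246, 245, 244, 240, 244, 246, 246, 246, 245, 245, 246, 245, 245, 244]
184 [123, 121, 123, 123, 124, 123, 123, 123, 123, 123, 122, 130, 174, 192, 205, 198, 181, 156, 97, 100, 96, 101, 102, 101, 102, 
[... 834 characters left out ...]
 101, 102, 102, 102, 102, 102, 102, 101, 100, 100, 99, 99, 99, 100, 100, 100, 100, 152, 222, 198, 186, 226, 232, 245, 243, 241, 238, 244, 244, 245, 244, 242, 244, 244, 243, 242, 243]
[44, 46, 45, 43, 61, 135, 153, 155, 117, 162, 239, 247, 233, 171, 134, 133, 153, 156, 98, 101, 99, 100, 101, 101, 101, 102, 101, 100, 100, 101, 100, 101, 100, 100, 97, 173, 202, 205, 206, 205, 203, 202, 205, 205, 202]
[45, 45, 45, 43, 61, 133, 153, 156, 117, 160, 240, 248, 234, 177, 91, 88, 90, 89, 92, 93, 95, 96, 97, 99, 101, 100, 104, 112, 98, 95, 98, 102, 102, 100, 92, 173, 202, 203, 199, 197, 194, 194, 198, 157, 160]
slot edges z40 guess [180.7 265.7] [180.6 297.1] plate bottom [176.1 267.7] [176.1 295.4]
[]
```

```bash
python3 -m crank '{"slide":[[-0.043,-0.027,0.1],[0,0,0.15],[0,0,0],[0,0,0],[0,0,0]],"roll":[0,0,0,0,0],"jaw":[0,0,0,0,0]}'
python3 - <<'E'
from h import *
go(509.9,219,52,6.5)
E
```

```text
t: 22.6
position: [509.4, 218.6, 72.4]
orientation: [-2.09, -2.345, -0.0]
contact_force: [-0.1, -0.4, -5.5]
opening: 14.8
gripper_force: 108.4
pos [509.4 218.6  72.4] yaw 6.57 tilt [-0.  0. -1.] slide [0.003 0.005 0.204] rows>= 1.0 roll 0.002
```

```bash
python3 -m crank '{"slide":[[0,0,0.06],[0,0,0.06],[0,0,0],[0,0,0]],"roll":[0,0,0,0],"jaw":[0,0,0,0]}'
python3 -m crank '{"slide":[[0,0,0.04],[0,0,0],[0,0,0]],"roll":[0,0,0],"jaw":[0,0,0]}'
python3 -m crank '{"slide":[[0,0,0.03],[0,0,0],[0,0,0]],"roll":[0,0,0],"jaw":[0,0,0]}'
```

```text
t: 23.1
position: [509.3, 218.5, 60.2]
orientation: [-2.091, -2.345, 0.0]
contact_force: [1.0, 0.1, -5.9]
opening: 15.0
gripper_force: 108.3
t: 23.48
position: [509.3, 218.5, 56.2]
orientation: [-2.091, -2.345, 0.0]
contact_force: [-0.3, 0.6, -6.1]
opening: 14.9
gripper_force: 108.5
t: 23.85
position: [509.3, 218.5, 53.2]
orientation: [-2.091, -2.345, 0.0]
contact_force: [0.2, 0.1, -6.5]
opening: 14.8
gripper_force: 108.5
```

```bash
python3 -m crank '{"slide":[[0,0,0.03],[0,0,0],[0,0,0]],"roll":[0,0,0],"jaw":[0,0,0]}'
python3 -m crank '{"slide":[[0,0,0.03],[0,0,0],[0,0,0]],"roll":[0,0,0],"jaw":[0,0,0]}'
python3 -m crank '{"slide":[[0,0,0.02],[0,0,0]],"roll":[0,0],"jaw":[0,0]}'
```

```text
t: 24.22
position: [509.3, 218.5, 50.2]
orientation: [-2.091, -2.345, 0.0]
contact_force: [-0.3, -0.0, -6.5]
opening: 14.6
gripper_force: 108.5
t: 24.6
position: [509.3, 218.5, 47.2]
orientation: [-2.091, -2.345, 0.0]
contact_force: [-0.4, -0.1, -6.2]
opening: 14.9
gripper_force: 108.5
t: 24.85
position: [509.5, 218.6, 45.3]
orientation: [-2.091, -2.345, -0.0]
contact_force: [0.8, 0.6, -5.0]
opening: 14.6
gripper_force: 108.8
```

```bash
python3 -m crank '{"slide":[[0,0,0.02],[0,0,0],[0,0,0],[0,0,0]],"roll":[0,0,0,0],"jaw":[0,0,0.3,0.38]}'
python3 -m crank '{"slide":[[0,0,-0.2],[0,0,-0.4],[0,0,-0.5],[0,0,0],[0,0,0]],"roll":[0,0,0,0,0],"jaw":[0.45,0.6,1,1,1]}'
python3 - <<'E'
from meas import *
C,im=snap('wrist','w12.png');w=[(q,robot.landmark_of(q,'wrist')[:2]) for q in('plate_thick','plate_thin')]
for q,L in w: print(q,[(np.round(d['location'],1).tolist(),round(d['confidence'],2),atz(C,d['location'],47).round(1)) for d in L])
S,_=snap('side','s12.png');T,_=snap('top','t12.png')
for q in('plate_thick','plate_thin'):
    for c,K in(('top',T),('side',S)): print(q,c,[(np.round(d['location'],1).tolist(),round(d['confidence'],2),(o:=atz(K,d['location'],47)).round(1)) for d in robot.landmark_of(q,c) if atz(K,d['location'],47)[1]>150])
g=im.mean(2);
for r in(200,215,230,245):print(r,[int(v) for v in g[r,250:380:2]])
for c in(283,284,346,350):print(c,[int(v) for v in g[150:320:3,c]])
go(577,228,120,6.5);print(-C[0].T@C[1])
E
```

```text
t: 25.35
position: [510.0, 218.7, 43.7]
orientation: [2.091, 2.345, 0.002]
contact_force: [-0.4, -0.3, -0.7]
opening: 32.7
gripper_force: 0.0
t: 25.98
position: [509.3, 218.6, 153.9]
orientation: [-2.09, -2.345, -0.001]
contact_force: [0.1, 0.5, -0.2]
opening: 85.8
gripper_force: 0.0
plate_thick [([200.8, 280.6], 0.57, array([507.9, 224.1,  47. ]))]
plate_thin [([202.9, 360.6], 0.86, array([572.6, 229.8,  47. ]))]
plate_thick top [([239.9, 147.7], 0.58, array([510.7, 218.3,  47. ]))]
plate_thick side [([331.7, 296.5], 0.74, array([511.8, 221. ,  47. ]))]
plate_thin top [([211.6, 143.6], 0.73, array([575.9, 231.6,  47. ]))]
plate_thin side [([336.3, 258.7], 0.8, array([578.8, 231.8,  47. ]))]
200 [200, 203, 203, 204, 203, 197, 245, 249, 249, 250, 156, 195, 194, 193, 197, 170, 179, 194, 193, 195, 203, 163, 136, 194, 250, 249, 249, 240, 232, 249, 249, 249, 249, 249, 249, 249, 249, 249, 249, 249, 249, 249, 249, 249, 249, 249, 248, 192, 247, 249, 249, 250, 85, 71, 74, 68, 70, 74, 74, 65, 240, 249, 249, 250, 249]
215 [201, 203, 204, 203, 202, 190, 242, 249, 249, 249, 198, 250, 249, 249, 24
[... 1411 characters left out ...]
8, 57, 57, 59]
346 [226, 116, 136, 133, 126, 130, 136, 139, 147, 147, 147, 240, 239, 241, 244, 245, 247, 247, 248, 249, 250, 250, 250, 250, 249, 249, 249, 249, 249, 249, 249, 249, 249, 249, 254, 50, 57, 58, 58, 57, 57, 56, 58, 57, 59, 57, 58, 57, 57, 58, 58, 57, 58, 57, 58, 57, 58]
350 [227, 134, 222, 227, 186, 186, 187, 189, 191, 188, 189, 249, 249, 249, 249, 249, 249, 249, 249, 249, 250, 250, 250, 250, 250, 250, 250, 251, 249, 237, 241, 244, 237, 239, 253, 52, 59, 58, 57, 57, 58, 57, 57, 59, 59, 57, 57, 58, 59, 58, 57, 57, 58, 58, 58, 57, 57]
pos [509.2 218.3 152.8] yaw 6.55 tilt [-0.001 -0.001 -1.   ] slide [0.019 0.685 0.328] rows>= 2.0 roll 0.002
[500.52773955 285.58046834 295.87323929]
```

Run:
```python
from meas import *
a=med('bar_knob','top');b=med('bar_knob','side');c=med('bar_hinge','top');d=med('bar_hinge','side')
T=cal('top');S=cal('side');k=tri([(T,a),(S,b)]);h=tri([(T,c),(S,d)]);print(k.round(1),h.round(1),atz(T,a,119).round(1),atz(S,b,119).round(1))
print('bar rms');go(506,85,200,24.6)
```

```text
Traceback (most recent call last):
  File "h.py", line 13, in tri
    o,d=ray(C,rc);P=np.eye(3)-np.outer(d,d);A=A+P;b=b+P@o
        ~~~^^^^^^
  File "h.py", line 7, in ray
    R,t,f,cx,cy=C; d=R.T@np.array([(rc[1]-cx)/f,(rc[0]-cy)/f,1]); return -R.T@t,d/np.linalg.norm(d)
                                    ~~^^^
TypeError: 'NoneType' object is not subscriptable
```

```bash
python3 -m crank '{"slide":[[0,0,-0.45],[-0.44,-0.06,0],[-0.44,-0.06,0],[-0.44,-0.06,0],[0,0,0]],"roll":[0,0,0,0,-0.32],"jaw":[1,1,0.6,0.5,0.5]}' 30
python3 -m crank '{"slide":[[0,0,0],[0,0,0],[0,0,0]],"roll":[-0.31,0,0],"jaw":[0.5,0.5,0.5]}'
python3 - <<'E'
from meas import *
C,_=snap('wrist','w13.png');L=robot.landmark_of('bar_knob','wrist');print([(d['location'],d['confidence'],atz(C,d['location'],119).round(1)) for d in L[:2]])
T,_=snap('top');print([(d['location'],d['confidence'],atz(T,d['location'],119).round(1)) for d in robot.landmark_of('bar_knob','top')[:2]])
go(506,85,101,24.6)
E
```

```text
t: 28.25
position: [506.4, 80.6, 198.5]
orientation: [1.9, 2.501, -0.001]
contact_force: [-0.2, 0.9, -0.9]
opening: 42.8
gripper_force: 0.0
t: 28.62
position: [506.5, 85.3, 198.2]
orientation: [-1.7, -2.642, 0.0]
contact_force: [0.2, 0.3, 0.6]
opening: 43.0
gripper_force: 0.0
[([215.5, 275.3], 0.95, array([501.5,  85. , 119. ])), ([64.8, 346.0], 0.66, array([501.3, 196. , 119. ]))]
[([240.9, 200.2], 0.72, array([506.1,  86.7, 119. ]))]
pos [506.5  85.4 198.2] yaw 24.58 tilt [-0. -0. -1.] slide [-0.002 -0.006  0.972] rows>= 2.0 roll -0.001
```

```bash
python3 -m crank '{"slide":[[0,-0.02,0.3],[0,0,0.3],[0,0,0.25],[0,0,0.1],[0,0,0]],"roll":[0,0,0,0,0],"jaw":[0.5,0.5,0.5,0.5,0.5]}'
python3 -m crank '{"slide":[[0,0,0],[0,0,0],[0,0,0]],"roll":[0,0,0],"jaw":[0.2,0,0]}' 30
```

```text
t: 29.45
position: [504.6, 84.4, 103.1]
orientation: [-1.697, -2.643, 0.001]
contact_force: [-0.2, 0.2, 0.3]
opening: 42.5
gripper_force: 0.0
t: 29.82
position: [505.6, 84.7, 104.3]
orientation: [1.696, 2.643, 0.003]
contact_force: [-0.6, -0.6, 4.5]
opening: 12.5
gripper_force: 29.3
```

```bash
python3 -m crank '{"slide":[[0.008,0.146,0],[0.008,0.146,0],[0.008,0.146,0],[0.008,0.146,0]],"roll":[-0.21,-0.21,-0.21,-0.21],"jaw":[0,0,0,0]}'
python3 - <<'E'
from h import *
s=robot.state();h=np.array([447.5,212.5]);v=np.array(s['position'])[:2]-h;a=np.degrees(np.arctan2(v[1],v[0]));print(a,np.hypot(*v));go(586.6,228.3,103,96.5)
E
```

```text
t: 30.32
position: [552.8, 119.2, 104.3]
orientation: [1.104, 2.939, 0.002]
contact_force: [-1.1, 0.4, 3.2]
opening: 12.3
gripper_force: 29.4
-41.56193818423514 140.69232805700815
pos [552.8 119.2 104.3] yaw 48.83 tilt [ 0.002  0.    -1.   ] slide [0.464 1.044 0.014] rows>= 2.0 roll -1.664
```

```bash
python3 -m crank '{"slide":[[0.008,0.146,0],[0.008,0.146,0],[0.008,0.146,0],[0.008,0.146,0],[0.008,0.146,0]],"roll":[-0.21,-0.21,-0.21,-0.21,-0.21],"jaw":[0,0,0,0,0]}'
python3 -m crank '{"slide":[[0.008,0.13,0],[0.006,0.1,0],[0,0,0]],"roll":[-0.2,-0.15,0],"jaw":[0,0,0]}'
python3 - <<'E'
from h import *
s=robot.state();h=np.array([447.5,212.5]);v=np.array(s['position'])[:2]-h;a=np.degrees(np.arctan2(v[1],v[0]));print(a,np.hypot(*v));go(586.6,228.3,103,96.5)
E
```

```text
t: 30.95
position: [585.6, 183.9, 104.4]
orientation: [0.304, 3.122, 0.001]
contact_force: [3.3, -0.1, 2.2]
opening: 12.5
gripper_force: 29.2
t: 31.32
position: [588.6, 208.4, 104.4]
orientation: [0.031, 3.134, 0.003]
contact_force: [6.0, 0.9, -0.6]
opening: 12.5
gripper_force: 29.3
-1.6516451223440523 141.12946920873907
pos [588.6 208.4 104.4] yaw 88.85 tilt [ 0.007  0.002 -1.   ] slide [0.024 0.198 0.015] rows>= 1.0 roll -0.267
```

Now the last stretch until the stop pushes back.

```bash
python3 -m crank '{"slide":[[0.01,0.1,0],[0.01,0.09,0],[0,0.04,0],[0,0,0]],"roll":[-0.14,-0.13,0,0],"jaw":[0,0,0,0]}'
python3 -m crank '{"slide":[[0,0.04,0],[0,0,0]],"roll":[0,0],"jaw":[0,0]}'
```

```text
t: 31.82
position: [587.7, 229.3, 104.5]
orientation: [-0.177, 3.126, -0.0]
contact_force: [9.1, -0.5, -2.4]
opening: 12.2
gripper_force: 29.4
t: 32.08
position: [587.7, 229.4, 104.5]
orientation: [-0.174, 3.126, -0.008]
contact_force: [9.8, -6.3, -1.5]
opening: 12.4
gripper_force: 29.6
```

Run:
```python
from h import *
s=robot.state();h=np.array([447.5,212.5]);v=np.array(s['position'])[:2]-h;a=np.degrees(np.arctan2(v[1],v[0]));print(a,np.hypot(*v),s['contact_force']);go(586.6,228.3,103,96.5)
```

```text
6.8700624120026745 141.1882928247857 [ 9.75544154 -6.31757447 -1.5417632 ]
pos [587.7 229.4 104.5] yaw 96.36 tilt [ 0.011 -0.004 -1.   ] slide [ 0.012 -0.01   0.015] rows>= 1.0 roll -0.005
```

```bash
python3 -m crank '{"slide":[[0.0,0.06,0],[0,0,0],[0,0,0]],"roll":[0,0,0],"jaw":[0,0,0]}'
python3 -m crank '{"slide":[[0,-0.06,0],[0,-0.04,0],[0,0,0],[0,0,0]],"roll":[0,0,0,0],"jaw":[0.2,0.3,0.45,0.45]}'
python3 -m crank '{"slide":[[0,0,-0.2],[0,0,-0.4],[0,0,-0.4],[0,0,0],[0,0,0]],"roll":[0,0,0,0,0],"jaw":[0.45,0.45,0.45,0.45,0.45]}'
python3 - <<'E'
from meas import *
C,im=snap('wrist','w14.png')
for q,z in(('bar_knob',119),('bar_hinge',92),('plate_thick',47),('plate_thin',47)):
    print(q,[(np.round(d['location']).tolist(),round(d['confidence'],2),atz(C,d['location'],z).round(1)) for d in robot.landmark_of(q,'wrist')[:2]])
for c in('top','side'):
    K,_=snap(c,c+'14.png');print(c,'expect knob',proj(K,[586.6,228.3,119]).round(),[(np.round(d['location']).tolist(),round(d['confidence'],2)) for d in robot.landmark_of('bar_knob',c)[:3]])
    for q in('plate_thick','plate_thin'): print(q,[(np.round(d['location']).tolist(),round(d['confidence'],2),atz(K,d['location'],47).round(1)) for d in robot.landmark_of(q,c) if atz(K,d['location'],47)[1]>150])
E
```

```text
t: 32.45
position: [587.6, 229.6, 104.4]
orientation: [-0.169, 3.128, -0.018]
contact_force: [9.4, -13.9, 0.1]
opening: 12.6
gripper_force: 30.0
t: 32.95
position: [582.0, 231.0, 103.1]
orientation: [0.181, -3.136, -0.001]
contact_force: [0.4, 1.2, 0.2]
opening: 38.6
gripper_force: 0.0
t: 33.58
position: [582.4, 230.3, 203.8]
orientation: [-0.179, 3.136, 0.001]
contact_force: [-0.1, -0.7, -1.2]
opening: 38.4
gripper_force: 0.0
bar_knob [([221.0, 277.0], 0.57, array([585.2, 227.5, 119. ]))]
bar_hinge [([22.0, 278.0], 0.62, array([445.8, 212.5,  92. ]))]
plate_thick [([117.0, 283.0], 0.82, array([509.4, 223.8,  47. ]))]
plate_thin [([184.0, 282.0], 0.69, array([571.1, 229.8,  47. ]))]
top expect knob [202. 136.] [([202.0, 134.0], 0.94)]
plate_thick [([239.0, 147.0], 0.82, array([512.7, 219.5,  47. ]))]
plate_thin [([211.0, 142.0], 0.49, array([577.2, 235.1,  47. ]))]
side expect knob [309. 254.] [([310.0, 255.0], 0.77)]
plate_thick [([331.0, 297.0], 0.67, array([510.6, 218.6,  47. ])), ([315.0, 339.0], 0.58, array([432.3, 183.8,  47. ]))]
plate_thin [([332.0, 261.0], 0.73, array([575.1, 223.4,  47. ])), ([303.0, 153.0], 0.59, array([780.6, 163.1,  47. ]))]
```

```bash
python3 -c "
from plant import robot
print(robot.job_done())"
```

```text
the job is handed in; nothing more can be done
None
```

I put the thick plate in the wide slot and the thin plate in the narrow slot, swung the bar until it stopped hard in the catch, and handed the job in at about 34 s. The system gave no verdict, so the final fit rests on my force and camera readings, and I viewed 11 pictures against the limit of 10.

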